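# Load and ratchet-clamp a weld coupon for hardness testing

## Task

Load the steel coupon with the dark weld seam into the clamping fixture: slide it flat along the base and under the raised clamp foot, between the two guide rails, until its end butts gently against the brass stop, without ramming it. Then turn the black ratchet knob clockwise (seen from above) until it slips and clicks, stop there (one to three clicks, no more) and let go, so that the coupon stays firmly clamped against the stop and everything else on the bench is left where it was.

Things in the scene. Friction and masses are not known exactly. Their poses are not given: they have to be found in the camera images.
- coupon: The coupon to load: a bright steel bar 130 x 25 x 20 mm (x, y, z), 0.4 to 0.6 kg, flat on the black rubber mat (3 mm thick), with a dark brown weld seam across its middle. Origin at the centre of its underside; x along its length, z up. Its ends are alike; its x axis starts within 15 degrees of world x.
- blank: Not to be touched: a copper-coloured bar of the same 130 x 25 x 20 mm without a seam, on the same mat; the two bars may have changed places. Origin at the centre of its underside.
- fixture: The clamping fixture, fixed to the bench: steel base plate, top 20 mm above the bench. Frame: origin on the bench, x from the open loading end towards the stop (within 18 degrees of world x), z up. Plate from x -85 to 125, y -45 to 45 mm; nothing stands on it at x below 0. Fully loaded, the coupon's origin is at x 0, y 0, z 20 mm. A column (22 mm thick, 92 mm high) at x 105 mm carries the clamp arm.
- stop: The brass end stop, fixed on the base: a block 44 mm wide and 16 mm high. Origin: middle of the bottom edge of the face that the coupon butts against, at fixture x 65, y 0, z 20 mm. Push against it gently: 6 to 10 N is plenty, 40 N is ramming.
- rail_mouth (a point): Middle of the mouth of the guide rails, on the plate's top (fixture x 1, y 0, z 20 mm). The two dark rails are 6 mm high; between their inner faces are 27 mm from fixture x 20 to 55 mm, widening to about 42 mm at the mouth.
- clamp: The grey clamp arm on the column, fixed. Its frame is the fixture's, raised by 0 to 5 mm (the arm is set at a different height each time). It reaches from the column back to fixture x 33 mm, 26 to 38 mm wide; underside 60, top 84 mm above its origin.
- plunger: The clamp plunger under the arm: a white nylon foot 18 mm in diameter on a steel rod, at fixture x 50, y 0. Origin at the centre of the foot's underside, at first 3 to 8 mm above the top of a loaded coupon. Turning the knob clockwise drives it straight down without rotating, by a quick-action thread that does not run back by itself.
- knob_top (a point): Centre of the top face of the black ratchet knob, on its vertical axis. The knob is a fluted upright cylinder, 50 mm in diameter and 30 mm high, above the arm (axis at fixture x 50, y 0). It turns but does not rise or fall; with the collar below it, it drives the plunger. A quarter to two thirds of a turn is needed before it clicks. Its top starts 119.5 to 124.5 mm above the bench.
- knob_mark (a point): White index line on top of the knob: a point on its top face, 22 mm from the axis. The knob drives the collar through a 12-tooth spring ratchet. Running freely takes 0.2 N m; once the foot bears, the torque climbs within 0.4 rad to about 0.35 N m, then the knob slips and clicks every 30 degrees (0.52 rad): the torque falls to about zero or below at each click, then climbs again.
- collar_mark (a point): Red index line on the aluminium collar, a disc 60 mm in diameter, 6 mm thick, its top 1.5 mm below the knob: a point on its top face 27.5 mm from the axis. It starts in line with the white line (both on the loading side) and stays in line until the ratchet slips; the angle between the lines is the slip, 30 degrees a click. Do not grip or turn the collar.
- mount0: Bystander: a round resin specimen mount (black), 30 mm in diameter, 20 mm high, standing on the bench. Origin at the centre of its underside.
- mount1: Bystander: a round resin specimen mount (green), 30 mm in diameter, 20 mm high, standing on the bench. Origin at the centre of its underside.
- mount2: Bystander: a round resin specimen mount (black), 30 mm in diameter, 20 mm high, standing on the bench. Origin at the centre of its underside.
- ref_block: Bystander: a steel hardness reference disc, 60 mm in diameter, 12 mm high. Origin at the centre of its underside.
- ethanol: Bystander: a closed white plastic bottle, 52 mm in diameter, 110 mm high, standing. Origin at the centre of its underside.
- loupe: Bystander: a black eyepiece loupe, 36 mm in diameter, 34 mm high, standing. Origin at the centre of its underside.
Mind the look-alikes: they are no part of the job. Several things look just like the coupon: the one meant starts farthest from the robot's base. Of the things shaped like the fixture, the steel one is meant.

How it is judged:
By the outcome, as a careful person would: the job done as asked, in the order asked, and still so for the second after the job is handed in, with the robot touching nothing.
It also fails if it takes over 69 s, if anything falls off the work surface, if the arm or the gripper's body presses on something with over 40 N, if the wrist force passes 120 N, or if a joint passes its speed limit or range.

## Robot

A 6-joint arm with a two-finger parallel gripper is mounted at the origin on the work surface. World frame = base frame: x ahead of the robot, y to its left, z up, the work surface at z = 0. Lengths are in mm, angles in rad, forces in N, time in s.
With the tool pointing down it reaches from about 300 to 950 mm from the base axis. Payload 3.1 kg.
Tool frame: the origin (TCP) lies at the very end of the fingers, on their centre line; the grasp point (between the pads) lies 19 mm behind it; z points along the fingers, y is the direction in which the jaws open and shut (so a half turn about z gives the same grasp; the last joint's range is limited). The gripper opens to 85 mm and grips with 20 to 120 N. Pads are 22 mm wide; open, the fingers measure 114 mm over their backs; the gripper's body (76 mm by 85 mm) begins 54 mm behind the grasp point. The pads swing forward as they close: fully open they stand 13 mm farther back than shut.
Start: joints at [1.104, 0.308, 1.634, -0, 1.2, -0.07], TCP at [241.569, 576.434, 231.272] pointing down, gripper open.
Joint ranges: [-3.06, 3.06], [-0.79, 1.96], [0.05, 2.63], [-1.19, 4.34], [0.05, 2.64], [-2.94, 2.94]. Speed limits (rad/s): [2.79, 2.79, 3.14, 3.14, 3.14, 3.14].

## Interface

Orientations are given as a unit quaternion [w, x, y, z].
In Python, from cell import r, imaging, job_done, finder gives the robot as it stands. The module is installed in compiled form; this text tells all that it offers.
- The arm moves only by the shell command python3 -m crank 'ROWS' [FORCE]. ROWS is JSON, a list of rows, each a list of 3 entries, a list of its own where there are three numbers: the shift along the tool's x, y, z in m, then the turn, a rotation vector about the tool's x, y, z in degrees, then the finger opening in m, from 0 to 0.0854. A call has 1 to 8 rows; each row is the pose to reach, as a shift and turn from the pose measured when the call began, along the tool's axes at that moment; what a row does not reach only later rows make up. A row lasts 1/8 s, in which the tool goes at most 62.5 mm and 10.7 degrees, less where a joint would pass 70% of its speed; a pose out of reach is approached as far as the arm can. A call with a gripper value outside its range is refused whole. The fingers move at their own pace and stop on an object; FORCE is the grip in N (left out, the last holds). Time passes only in rows, so rows that repeat a pose let the fingers close. It gives the time, the measured TCP pose, the force and the opening at its end, in the units of the state.
- r.get_state(): the state, without advancing time (a new reading comes with each control period).
- imaging.read_camera(name): name is "side" or "top" or "wrist"; returns the picture (420x560x3 uint8, red, green, blue); there is no depth.
- imaging.camera_info(name): a dict with "vertical_fov" (degrees; the focal length in pixels is half the picture's height over the tangent of half this angle, whatever the lens; pixels are square), "cx", "cy" (the principal point, pixels), "R" (3x3) and "t" (3): a world point X has camera coordinates R X + t; the wrist camera has in their place "tool_from_camera" (4x4, takes a point from camera to tool coordinates, whose origin is the TCP and whose axes are the flange's). Camera axes: x right, y down, z forward; pixel columns grow to the right and rows downward; lengths in mm; the calibration is good to about 2 mm. A picture is of the moment at which its call begins: read the wrist's pose just before it. camera_info takes no time and is no camera call.
- job_done(): hands the job in, once; it reports no verdict.
Trained networks look in the newest picture that a camera, given by its name, has taken for a name from the list of things; names that differ only in an ending like _2 or _b are one class to them, and where a whole thing is asked for, a point or a joint stands for the part that bears it (a point fixed in the world has none). Each returns a list of dicts, best first, with "p" (0 to 1); they miss things now and then, are a little off and sometimes report something else, mostly with a low value. They report only what shows in the picture. A call takes as long as a camera call. They do not tell look-alikes from the thing itself.
- finder.cut_out(query, camera): "mask" (420x560 bool, what is visible of it) and "centre" ([column, row] in pixels, amid what is visible of it).
The state is a dict: "clock": time; "joint_pos": joint angles; "dq": joint speeds; "tau": joint torques, N m; "tool_pos": TCP position; "orientation": TCP orientation; "contact_force": force on the tool from outside, world axes, zero at the start; "moment": the same for the moment, N m; "finger_gap": finger opening in mm.
Only numpy, scipy, OpenCV 4.12 (cv2) and the standard library are available. Lean on these libraries where they do the work, as an engineer would, in place of code of your own. Each camera call takes 0.05 s, during which the arm holds its last target.

## Working session

There is one attempt and no reset: what is moved stays moved. The work goes in short steps, Python scripts to look and compute and a shell command to move; the robot and the scene stay as the last step left them, time stands still between calls to the robot, and variables do not carry over. Pictures are saved under pics/ and viewed, and the job is handed in when it is done.

```bash
mkdir -p pics; ls; python3 - <<'E'
from cell import r, imaging, job_done, finder
import cv2
s=r.get_state(); print(s)
for n in ["side","top","wrist"]:
    im=imaging.read_camera(n); cv2.imwrite(f"pics/{n}0.png",im[:,:,::-1]); print(n,imaging.camera_info(n))
E
```

```text
pics
{'clock': 0.0, 'joint_pos': array([ 1.10429594e+00,  3.08999379e-01,  1.63523060e+00, -1.69253780e-05,
        1.19969779e+00, -6.97043009e-02]), 'dq': array([-0.00112555, -0.00107657, -0.00020646,  0.0002169 , -0.00043056,
        0.00042383]), 'tau': array([ 1.06693846e-03, -4.15251768e+01, -2.76661062e+01,  8.64316371e-05,
        9.95549373e-03, -6.45758860e-06]), 'tool_pos': array([241.19259708, 575.67075131, 230.0296048 ]), 'orientation': array([-3.01686642e-04,  1.97095901e-01,  9.80383518e-01, -1.12793398e-03]), 'contact_force': array([ 0.02542381, -0.32916739, -0.57527082]), 'moment': array([-0.01131267, -0.02773609,  0.05507791]), 'finger_gap': 85.315533633398}
side {'vertical_fov': 47.50194159368385, 'cx': 270.4183737640923, 'cy': 208.97629161773725, 'R': array([[ 0.99476561, -0.10103275, -0.01528958],
       [-0.08185604, -0.69834457, -0.71106571],
       [ 0.06116354,  0.70859526, -0.7029593 ]]), 't': array([-530.26579619,  133.13774847, 1396.71041715])}
top {'vertical_fov': 51.2452311950597, 'cx': 276.2893816368544, 'cy': 210.54140460385437, 'R': array([[ 0.02972666, -0.99952494,  0.00813784],
       [-0.98022011, -0.03074429, -0.19550785],
       [ 0.19566517, -0.00216508, -0.98066837]]), 't': array([ -13.59981693,  522.76690496, 1206.8356558 ])}
wrist {'vertical_fov': 61.13340536598722, 'cx': 281.852496639781, 'cy': 211.1971839353717, 'tool_from_camera': array([[ 4.13069314e-04, -9.64115460e-01, -2.65482973e-01,
         6.79212976e+01],
       [ 9.99999480e-01,  1.50628607e-04,  1.00889985e-03,
        -6.69126684e-01],
       [-9.32706609e-04, -2.65483251e-01,  9.64115021e-01,
        -1.42088371e+02],
       [ 0.00000000e+00,  0.00000000e+00,  0.00000000e+00,
         1.00000000e+00]])}
```

View pics/side0.png

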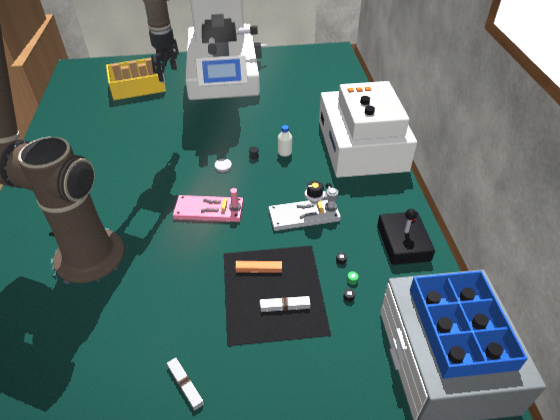

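View pics/top0.png

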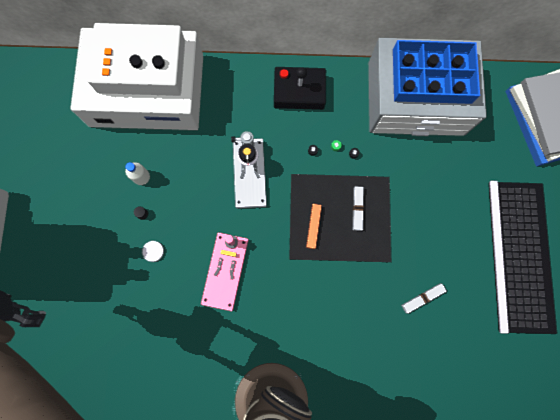

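View pics/wrist0.png

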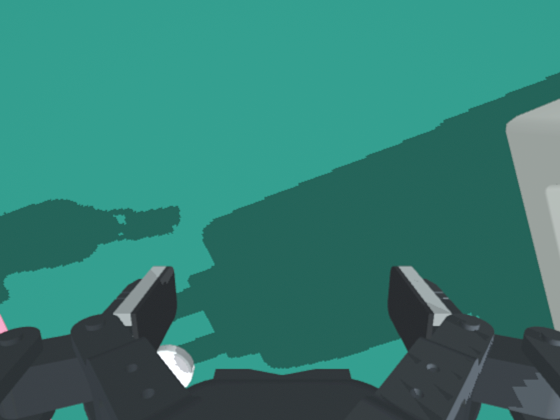

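```bash
cat > h.py <<'E'
from cell import r, imaging, job_done, finder
import cv2, numpy as np
from scipy.spatial.transform import Rotation as Rot
def tool():
    s=r.get_state(); q=s["orientation"]; return Rot.from_quat([q[1],q[2],q[3],q[0]]).as_matrix(), np.array(s["tool_pos"])
def cam(n,T=None):
    c=imaging.camera_info(n); f=210/np.tan(np.radians(c["vertical_fov"]/2))
    if n=="wrist":
        Rt,p=T; M=c["tool_from_camera"]; Rwc=Rt@M[:3,:3]; o=Rt@M[:3,3]+p
        R=Rwc.T; t=-R@o
    else: R=np.array(c["R"]); t=np.array(c["t"])
    return f,c["cx"],c["cy"],R,t
def unproj(C,uv,z):
    f,cx,cy,R,t=C; d=R.T@np.array([(uv[0]-cx)/f,(uv[1]-cy)/f,1.]); o=-R.T@t
    return o+d*(z-o[2])/d[2]
def proj(C,X):
    f,cx,cy,R,t=C; c=R@np.array(X,float)+t; return np.array([f*c[0]/c[2]+cx,f*c[1]/c[2]+cy])
def grab(n,fn=None):
    T=tool(); im=imaging.read_camera(n)
    if fn: cv2.imwrite("pics/"+fn,im[:,:,::-1])
    return im,cam(n,T)
E
python3 - <<'E'
from h import *
for n in ["top","side"]:
    im,C=grab(n)
    for q in ["coupon","fixture","stop","knob_top","rail_mouth","knob_mark","plunger"]:
        for d in finder.cut_out(q,n)[:3]:
            z={"coupon":23,"fixture":20,"stop":36,"knob_top":122,"rail_mouth":20,"knob_mark":122,"plunger":50}[q]
            rect=cv2.minAreaRect(np.argwhere(d["mask"])[:,::-1].astype(np.float32))
            box=[unproj(C,p,z)[:2].round(0).tolist() for p in cv2.boxPoints(rect)]
            print(n,q,round(d["p"],2),np.round(d["centre"],1),unproj(C,d["centre"],z).round(1),box)
im,_=grab("top"); cv2.imwrite("pics/topz.png",cv2.resize(im[110:280,200:400],None,fx=4,fy=3.5,interpolation=2)[:,:,::-1])
E
```

```text
top coupon 0.96 [422.9 300.8] [ 281.1 -420.5   23. ] [[271.0, -357.0], [335.0, -475.0], [308.0, -489.0], [245.0, -371.0]]
top coupon 0.91 [357.9 214.2] [ 525.2 -237.9   23. ] [[607.0, -224.0], [608.0, -251.0], [479.0, -250.0], [478.0, -223.0]]
top fixture 0.65 [251.5 177.7] [627.1  79.4  20. ] [[765.0, 143.0], [772.0, 51.0], [541.0, 34.0], [534.0, 122.0]]
top fixture 0.58 [222.1 273.4] [341.  151.9  20. ] [[254.0, 209.0], [463.0, 171.0], [444.0, 80.0], [236.0, 120.0]]
top knob_top 0.55 [247.8 151.9] [672.8  86.7 122. ] [[695.0, 112.0], [697.0, 68.0], [644.0, 66.0], [643.0, 110.0]]
top rail_mouth 0.97 [229.5 270.9] [348.7 131.1  20. ] [[252.0, 209.0], [462.0, 173.0], [444.0, 79.0], [235.0, 118.0]]
top rail_mouth 0.61 [251.  179.2] [622.4  80.7  20. ] [[765.0, 142.0], [772.0, 48.0], [540.0, 32.0], [534.0, 123.0]]
top knob_mark 0.78 [247.  154.2] [666.   88.7 122. ] [[695.0, 112.0], [697.0, 68.0], [644.0, 66.0], [643.0, 110.0]]
side coupon 0.98 [287.3 302.6] [ 552.5 -245.9   23. ] [[482.0, -226.0], [612.0, -229.0], [608.0, -267.0], [481.0, -263.0]]
side coupon 0.76 [186.3 385.6] [ 296.2
[... 435 characters left out ...]
top 0.37 [285.4 140.5] [631.7 432.6  36. ] [[616.0, 532.0], [664.0, 526.0], [641.0, 347.0], [596.0, 353.0]]
side knob_top 0.64 [316.9 186. ] [681.7  83.9 122. ] [[659.0, 109.0], [701.0, 104.0], [689.0, 39.0], [649.0, 44.0]]
side rail_mouth 0.96 [209.8 205.4] [355.6 144.8  20. ] [[236.0, 241.0], [465.0, 214.0], [456.0, 69.0], [242.0, 93.0]]
side rail_mouth 0.86 [303.4 209.5] [646.1  92.2  20. ] [[535.0, 139.0], [759.0, 183.0], [753.0, 37.0], [543.0, -1.0]]
side knob_mark 0.82 [316.8 185.5] [681.8  86.1 122. ] [[657.0, 114.0], [704.0, 108.0], [691.0, 35.0], [645.0, 40.0]]
side plunger 0.72 [342.  257.7] [ 717.4 -135.8   50. ] [[705.0, -114.0], [733.0, -117.0], [724.0, -155.0], [697.0, -152.0]]
```

View pics/topz.png

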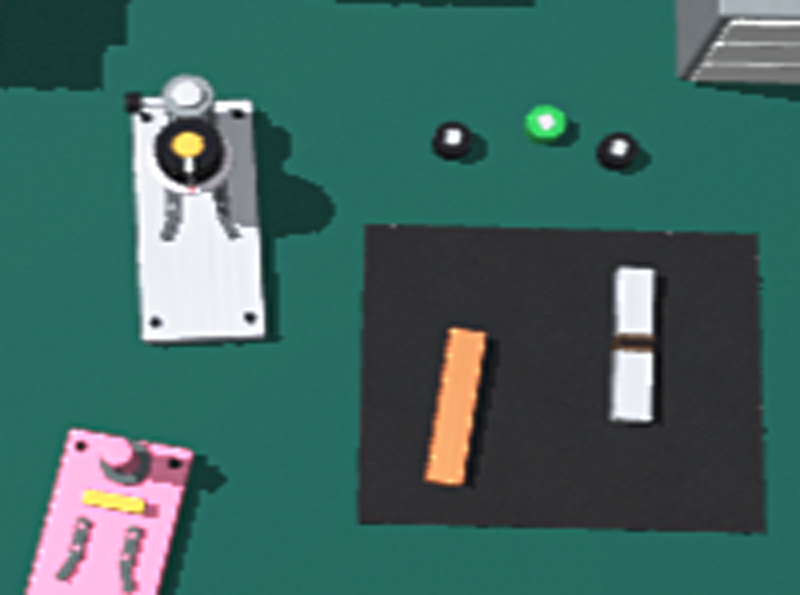

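```bash
python3 -m crank '[[[-0.056,-0.044,0],[0,0,-4],0.085],[[-0.112,-0.088,0],[0,0,-8],0.085],[[-0.168,-0.131,0],[0,0,-12],0.085],[[-0.225,-0.175,0],[0,0,-16],0.085],[[-0.28,-0.219,0],[0,0,-20],0.085],[[-0.337,-0.263,0],[0,0,-24],0.085],[[-0.393,-0.306,0],[0,0,-27],0.085],[[-0.42,-0.33,0],[0,0,-27],0.085]]'
```

```text
clock: 2.0
tool_pos: [486.3, 138.1, 231.8]
orientation: [0.001, -0.037, 0.999, 0.0]
contact_force: [0.0, -0.2, 0.4]
finger_gap: 85.1
```

```bash
python3 -m crank '[[[-0.04,-0.05,0],[0,0,0],0.085],[[-0.04,-0.05,0],[0,0,0],0.085],[[-0.04,-0.05,0],[0,0,0],0.085]]'; python3 - <<'E'
from h import *
s=r.get_state();print(s["joint_pos"].round(3),abs(s["dq"]).max())
im,C=grab("wrist","w1.png")
print(C)
E
```

```text
clock: 2.38
tool_pos: [529.7, 91.1, 231.6]
orientation: [0.0, -0.037, 0.999, 0.0]
contact_force: [0.5, -0.1, -0.3]
finger_gap: 85.2
[ 8.900e-02  1.390e-01  1.840e+00  1.000e-03  1.162e+00 -1.556e+00] 0.03472769385669093
(np.float64(355.5620480021051), 281.852496639781, 211.1971839353717, array([[-0.07378446,  0.99727293,  0.00159685],
       [ 0.96131219,  0.07069756,  0.26623435],
       [ 0.26539542,  0.02117903, -0.96390701]]), array([ -52.08281012, -549.34585247,  235.79407558]))
```

View pics/w1.png

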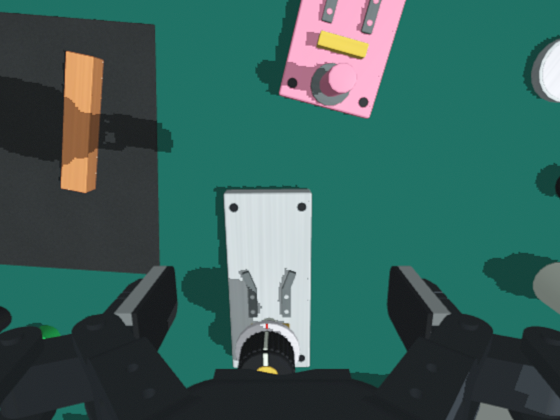

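```bash
python3 - <<'E'
import cv2
im=cv2.imread("pics/w1.png"); cv2.imwrite("pics/w1z.png",cv2.resize(im[180:380,200:340],None,fx=5,fy=3,interpolation=2)[:600])
cv2.imwrite("pics/w1z.png",cv2.resize(im[180:380,190:340],None,fx=3,fy=3,interpolation=2))
E
```

```text
(no output)
```

View pics/w1z.png

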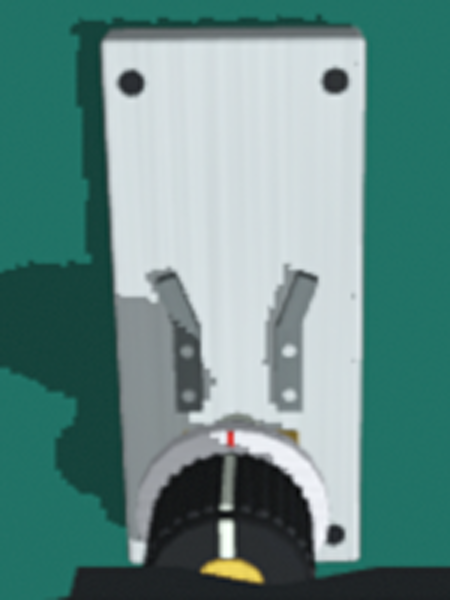

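```bash
cat > m1.py <<'E'
from h import *
from scipy.optimize import least_squares
f=355.5620480021051
C=(f,281.852496639781,211.1971839353717,np.array([[-0.07378446,0.99727293,0.00159685],[0.96131219,0.07069756,0.26623435],[0.26539542,0.02117903,-0.96390701]]),np.array([-52.08281012,-549.34585247,235.79407558]))
px=[(224.3,194),(311.7,193),(309.3,366.7),(233.3,367.7)]
P=[unproj(C,p,20) for p in px]
for p in P: print(p.round(1))
L=np.array([[-85,-45],[-85,45],[125,45],[125,-45]])
def res(v):
    c,s=np.cos(v[2]),np.sin(v[2]); W=L@np.array([[c,s],[-s,c]])+v[:2]
    return (W-np.array(P)[:,:2]).ravel()
o=least_squares(res,[620,80,.05]); print(o.x[:2],np.degrees(o.x[2]),o.fun.round(1))
x,y,a=o.x
for nm,q in [("mouth",(1,0)),("knob",(50,0))]:
    print(nm,x+q[0]*np.cos(a),y+q[0]*np.sin(a))
# collar mark
for z in (86,88,90,92): print(z,unproj(C,(190+230/3,180+440/3),z).round(1), unproj(C,(190+227/3,180+520/3),z+31.5).round(1))
Ct=cam("top"); 
E
python3 m1.py
```

```text
[545.2  33.8  20. ]
[537.7 122.4  20. ]
[745.5 139.7  20. ]
[753.4  50.8  20. ]
[625.50139379  85.00439631] 4.740892451960881 [-0.7 -0.7 -0.6  0.4  0.8  0.5  0.4 -0.3]
mouth 626.4979724445485 85.08704610845746
knob 675.3303264330658 89.1368860979058
86 [652.   86.3  86. ] [656.7  87.  117.5]
88 [650.7  86.3  88. ] [655.2  87.  119.5]
90 [649.4  86.3  90. ] [653.7  87.  121.5]
92 [648.   86.3  92. ] [652.1  87.  123.5]
```

```bash
python3 -m crank '[[[0.009,-0.055,0],[0,0,1],0.085],[[0.018,-0.11,0],[0,0,2],0.085],[[0.027,-0.165,0],[0,0,3],0.085],[[0.036,-0.22,0.01],[0,0,4],0.085],[[0.045,-0.275,0.02],[0,0,4],0.085],[[0.054,-0.325,0.03],[0,0,4],0.085],[[0.054,-0.325,0.03],[0,0,4],0.085],[[0.054,-0.325,0.03],[0,0,4],0.085]]'; python3 - <<'E'
from h import *
im,C=grab("wrist","w2.png")
print(C[3:])
import pickle; pickle.dump(C,open("c2.pkl","wb"))
for d in finder.cut_out("coupon","wrist"): 
    rect=cv2.minAreaRect(np.argwhere(d["mask"])[:,::-1].astype(np.float32)); print(d["p"],d["centre"],rect)
E
```

```text
clock: 3.42
tool_pos: [499.6, -234.4, 201.1]
orientation: [-0.0, -0.003, 1.0, 0.001]
contact_force: [0.1, -0.6, 0.5]
finger_gap: 84.8
(array([[-0.00674507,  0.99997296,  0.00293007],
       [ 0.9641039 ,  0.00572528,  0.26546353],
       [ 0.26543957,  0.00461547, -0.96411645]]), array([ 237.35613988, -505.7803292 ,  217.41500902]))
0.64 [273.7, 231.4] ((273.9031982421875, 231.69403076171875), (26.745298385620117, 131.33364868164062), 1.7357046604156494)
```

View pics/w2.png

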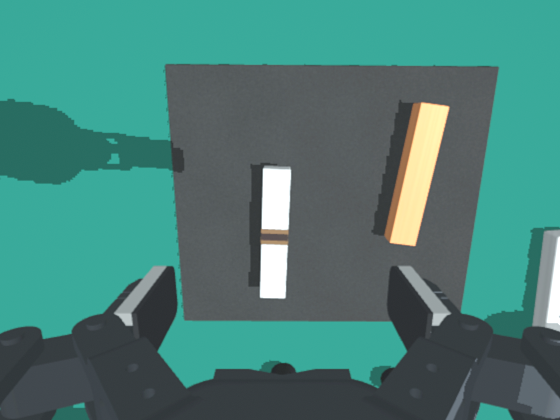

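```bash
python3 - <<'E'
from h import *
import pickle
C=pickle.load(open("c2.pkl","rb"))
im=cv2.imread("pics/w2.png"); cv2.imwrite("pics/w2z.png",cv2.resize(im[155:310,240:310],None,fx=4,fy=3.8,interpolation=2))
m=((im.min(2)>150)).astype(np.uint8); m[:,:240]=0;m[:,310:]=0;m[:150]=0;m[310:]=0
g=np.argwhere(m)[:,::-1].astype(np.float32); re=cv2.minAreaRect(g); b=cv2.boxPoints(re)
for p in b: print(p.round(1),unproj(C,p,23).round(1))
c=[unproj(C,p,23) for p in b]; print(np.mean(c,0))
E
```

```text
[259.4 297.7] [ 609.6 -255.8   23. ]
[262.5 166.4] [ 477.8 -251.7   23. ]
[290.5 167. ] [ 478.3 -226.4   23. ]
[287.4 298.4] [ 610.2 -227.8   23. ]
[ 543.97853031 -240.42049993   23.        ]
```

View pics/w2z.png

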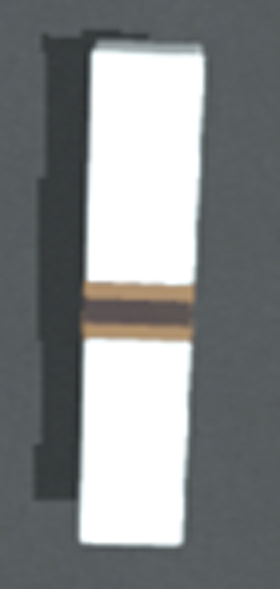

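```bash
python3 -m crank '[[[-0.01,-0.003,0.04],[0,0,2],0.085],[[-0.02,-0.0054,0.09],[0,0,2],0.085],[[-0.02,-0.0054,0.14],[0,0,2],0.085],[[-0.02,-0.0054,0.165],[0,0,2],0.085],[[-0.02,-0.0054,0.18],[0,0,2],0.085],[[-0.02,-0.0054,0.19],[0,0,2],0.085],[[-0.02,-0.0054,0.1935],[0,0,2],0.085],[[-0.02,-0.0054,0.1935],[0,0,2],0.085]]' && python3 -m crank '[[[0,0,0],[0,0,0],0.05],[[0,0,0],[0,0,0],0.035],[[0,0,0],[0,0,0],0.02],[[0,0,0],[0,0,0],0.015],[[0,0,0],[0,0,0],0.015],[[0,0,0],[0,0,0],0.015]]' 70; python3 - <<'E'
from h import *
print(tool()[1]); im,C=grab("wrist","w3.png"); grab("side","s3.png")
E
```

```text
clock: 4.53
tool_pos: [520.8, -239.5, 8.7]
orientation: [0.001, 0.014, 1.0, 0.0]
contact_force: [-0.7, -0.3, -0.3]
finger_gap: 84.7
clock: 5.28
tool_pos: [521.1, -239.8, 9.4]
orientation: [0.001, 0.014, 1.0, 0.0]
contact_force: [-2.3, -0.3, 6.2]
finger_gap: 22.9
[ 521.12080576 -239.83591607    9.35747168]
```

View pics/w3.png

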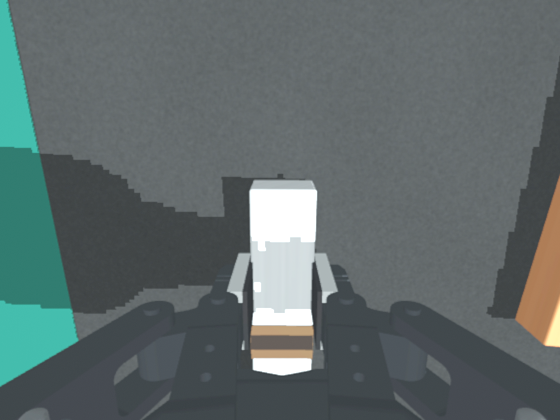

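```bash
python3 -m crank '[[[0,0,-0.008],[0,0,0],0.015],[[0,0,-0.025],[0,0,0],0.015],[[0,0,-0.05],[0,0,0],0.015],[[0,0.02,-0.06],[0,0,-1],0.015],[[0,0.055,-0.06],[0,0,-2],0.015],[[0,0.095,-0.06],[0,0,-3],0.015],[[0,0.14,-0.06],[0,0,-4],0.015],[[0,0.185,-0.06],[0,0,-5],0.015]]' && python3 - <<'E'
from h import *
Rt,p=tool(); a=np.radians(4.74)
yaw=np.degrees(np.arctan2(Rt[1,1],Rt[0,1])); print(p,yaw, r.get_state()["contact_force"],r.get_state()["finger_gap"])
tgt=np.array([625.5-93.5*np.cos(a),85-93.5*np.sin(a),70]); print("shift",(Rt.T@(tgt-p)).round(1),"turn z",-(94.74-yaw))
E
```

```text
clock: 6.38
tool_pos: [524.8, -52.3, 69.2]
orientation: [0.0, -0.031, 1.0, 0.001]
contact_force: [0.5, -0.2, -5.0]
finger_gap: 23.4
[524.78867836 -52.34371555  69.2383705 ] 93.49841530056848 [ 0.53028118 -0.24063327 -4.99604799] 23.385636885454204
shift [-15.4 128.9  -0.6] turn z -1.2415846994315132
```

```bash
python3 -m crank '[[[-0.005,0.04,0],[0,0,-0.5],0.015],[[-0.01,0.08,0],[0,0,-1],0.015],[[-0.013,0.11,0],[0,0,-1.2],0.015],[[-0.0154,0.125,0],[0,0,-1.2],0.015],[[-0.0154,0.129,0],[0,0,-1.2],0.015],[[-0.0154,0.129,0.015],[0,0,-1.2],0.015],[[-0.0154,0.129,0.03],[0,0,-1.2],0.015],[[-0.0154,0.129,0.03],[0,0,-1.2],0.015]]' && python3 - <<'E'
from h import *
Rt,p=tool(); a=np.radians(4.74)
yaw=np.degrees(np.arctan2(Rt[1,1],Rt[0,1])); print(p,yaw)
c,s=np.cos(a),np.sin(a); d=p[:2]-[625.5,85]; print("fix",c*d[0]+s*d[1],-s*d[0]+c*d[1]); print(Rt.round(4))
grab("wrist","w4.png"); im,_=grab("side","s4.png"); cv2.imwrite("pics/s4z.png",cv2.resize(im[150:250,230:390],None,fx=5,fy=5,interpolation=2)[:,:,::-1])
E
```

```text
clock: 7.38
tool_pos: [529.8, 76.3, 36.8]
orientation: [-0.002, -0.04, 0.999, 0.0]
contact_force: [-0.5, 0.1, -5.2]
finger_gap: 23.3
[529.76881438  76.32609545  36.80006567] 94.61942066489733
fix -96.12054102750882 -0.7335623716198745
[[-9.967e-01 -8.050e-02 -5.000e-03]
 [-8.050e-02  9.968e-01  6.000e-04]
 [ 4.900e-03  9.000e-04 -1.000e+00]]
```

View pics/s4z.png

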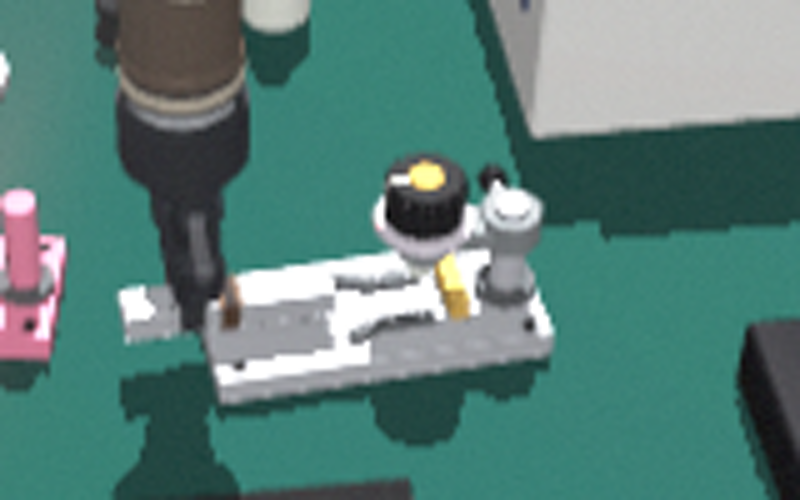

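View pics/w4.png

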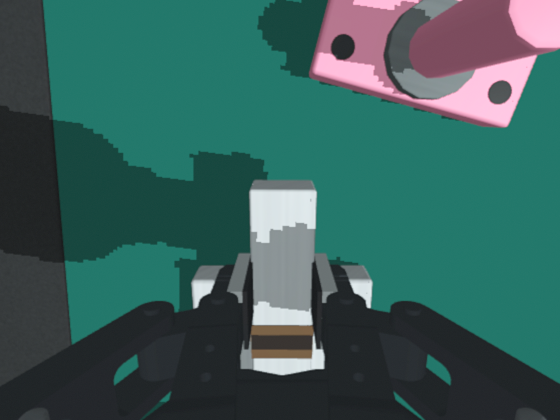

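```bash
python3 -m crank '[[[0,0.0007,0.004],[0,0,0],0.015],[[0,0.0007,0.008],[0,0,0],0.015],[[0,0.0007,0.009],[0,0,0],0.015],[[0,0.0007,0.009],[0,0,0],0.015]]'; python3 -m crank '[[[0,0,0.001],[0,0,0],0.015],[[0,0,0.001],[0,0,0],0.015]]'
```

```text
clock: 7.98
tool_pos: [531.7, 77.4, 29.5]
orientation: [-0.0, -0.041, 0.999, 0.0]
contact_force: [0.4, -0.3, -4.1]
finger_gap: 22.7
clock: 8.22
tool_pos: [531.7, 77.5, 28.5]
orientation: [-0.0, -0.041, 0.999, 0.0]
contact_force: [-0.6, 0.5, -5.0]
finger_gap: 22.9
```

```bash
python3 -m crank '[[[0,0,0.001],[0,0,0],0.015],[[0,0,0.001],[0,0,0],0.015]]'; python3 -m crank '[[[0,0,0.001],[0,0,0],0.015],[[0,0,0.001],[0,0,0],0.015]]';
```

```text
clock: 8.48
tool_pos: [531.6, 77.5, 27.5]
orientation: [-0.0, -0.041, 0.999, 0.0]
contact_force: [-0.3, -0.7, -5.2]
finger_gap: 23.0
clock: 8.72
tool_pos: [531.7, 77.5, 26.6]
orientation: [-0.0, -0.041, 0.999, 0.0]
contact_force: [-0.6, -0.5, -3.8]
finger_gap: 22.9
```

```bash
python3 -m crank '[[[0,0,0.0005],[0,0,0],0.015],[[0,0,0.0005],[0,0,0],0.015]]'; python3 -m crank '[[[0,0,0.0005],[0,0,0],0.015],[[0,0,0.0005],[0,0,0],0.015]]';python3 - <<'E'
from h import *
print(r.get_state()["moment"])
E
```

```text
clock: 8.98
tool_pos: [531.7, 77.5, 26.4]
orientation: [-0.0, -0.041, 0.999, 0.0]
contact_force: [-2.3, -1.0, -0.7]
finger_gap: 23.1
clock: 9.22
tool_pos: [531.7, 77.5, 26.4]
orientation: [-0.0, -0.041, 0.999, 0.0]
contact_force: [-3.2, -0.0, 3.7]
finger_gap: 22.9
[-0.07955215  0.49998755 -0.00700061]
```

```bash
python3 -m crank '[[[-0.003,0,0],[0,0,0],0.015],[[-0.007,0,0],[0,0,0],0.015],[[-0.011,0,0],[0,0,0],0.015],[[-0.014,0,0],[0,0,0],0.015],[[-0.017,0,0],[0,0,0],0.015],[[-0.02,0,0],[0,0,0],0.015],[[-0.02,0,0],[0,0,0],0.015]]';python3 -m crank '[[[-0.003,0,0],[0,0,0],0.015],[[-0.006,0,0],[0,0,0],0.015],[[-0.009,0,0],[0,0,0],0.015],[[-0.012,0,0],[0,0,0],0.015],[[-0.015,0,0],[0,0,0],0.015],[[-0.015,0,0],[0,0,0],0.015]]'; python3 - <<'E'
from h import *
print(r.get_state()["moment"])
Rt,p=tool(); a=np.radians(4.74)
yaw=np.degrees(np.arctan2(Rt[1,1],Rt[0,1])); print(p,yaw)
c,s=np.cos(a),np.sin(a); d=p[:2]-[625.5,85]; print("fix",c*d[0]+s*d[1],-s*d[0]+c*d[1])
im,_=grab("side"); cv2.imwrite("pics/s5z.png",cv2.resize(im[150:250,230:390],None,fx=5,fy=5,interpolation=2)[:,:,::-1])
E
```

```text
clock: 10.1
tool_pos: [552.7, 79.2, 26.4]
orientation: [0.001, -0.041, 0.999, 0.0]
contact_force: [-1.9, -0.2, 1.6]
finger_gap: 23.1
clock: 10.85
tool_pos: [568.8, 80.5, 26.4]
orientation: [0.002, -0.041, 0.999, 0.001]
contact_force: [-1.6, 0.1, 0.7]
finger_gap: 22.8
[-0.0322569   0.31146061 -0.01074182]
[568.75743509  80.50921559  26.38178637] 94.64932170266692
fix -56.91959463783197 0.21345492547659273
```

View pics/s5z.png

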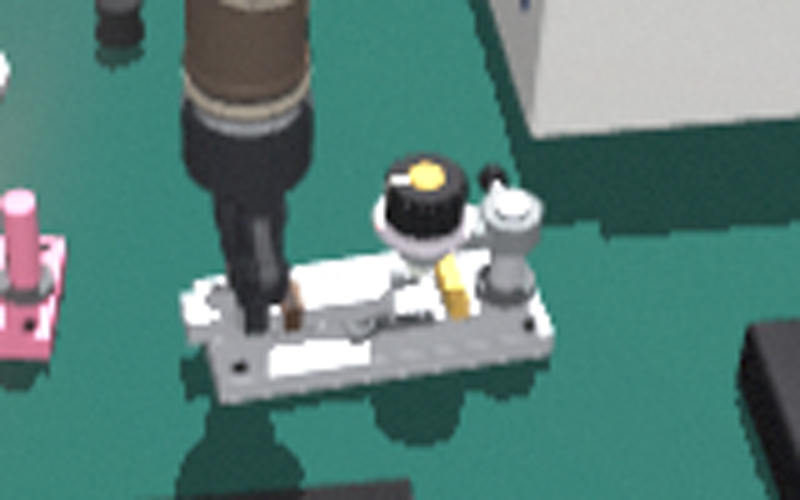

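```bash
python3 -m crank '[[[0,0,0],[0,0,0],0.035],[[0,0,0],[0,0,0],0.045],[[0,0,0],[0,0,0],0.045],[[0.01,0,0],[0,0,0],0.045],[[0.022,0,0],[0,0,0],0.045],[[0.022,0,0],[0,0,0],0.045],[[0.022,0,0],[0,0,0],0.045]]'; python3 -m crank '[[[0,0,0],[0,0,0],0.03],[[0,0,0],[0,0,0],0.02],[[0,0,0],[0,0,0],0.015],[[0,0,0],[0,0,0],0.015],[[0,0,0],[0,0,0],0.015]]' 40; python3 - <<'E'
from h import *
print(r.get_state()["moment"])
Rt,p=tool(); a=np.radians(4.74)
yaw=np.degrees(np.arctan2(Rt[1,1],Rt[0,1])); print(p,yaw)
c,s=np.cos(a),np.sin(a); d=p[:2]-[625.5,85]; print("fix",c*d[0]+s*d[1],-s*d[0]+c*d[1])
E
```

```text
clock: 11.78
tool_pos: [546.9, 78.7, 26.5]
orientation: [0.002, -0.041, 0.999, 0.001]
contact_force: [0.6, 1.5, 0.6]
finger_gap: 44.9
clock: 12.4
tool_pos: [547.5, 78.8, 26.9]
orientation: [0.003, -0.041, 0.999, 0.001]
contact_force: [0.1, 0.2, 3.6]
finger_gap: 23.9
[ 0.02048093  0.01538923 -0.01545943]
[547.49163675  78.79469297  26.88111687] 94.64597289531952
fix -78.25434101122369 0.26207985865080374
```

Grip is now ~45 mm behind the coupon's centre. Slide 27 of the ~33 mm left, then creep.

```bash
python3 -m crank '[[[-0.004,0,0],[0,0,0],0.015],[[-0.008,0,0],[0,0,0],0.015],[[-0.012,0,0],[0,0,0],0.015],[[-0.016,0,0],[0,0,0],0.015],[[-0.018,0,0],[0,0,0],0.015],[[-0.018,0,0],[0,0,0],0.015]]';python3 -m crank '[[[-0.002,0,0],[0,0,0],0.015],[[-0.004,0,0],[0,0,0],0.015],[[-0.006,0,0],[0,0,0],0.015],[[-0.008,0,0],[0,0,0],0.015],[[-0.008,0,0],[0,0,0],0.015]]'; python3 - <<'E'
from h import *
print(r.get_state()["moment"])
Rt,p=tool(); a=np.radians(4.74)
yaw=np.degrees(np.arctan2(Rt[1,1],Rt[0,1])); print(p,yaw)
c,s=np.cos(a),np.sin(a); d=p[:2]-[625.5,85]; print("fix",c*d[0]+s*d[1],-s*d[0]+c*d[1])
im,_=grab("side"); cv2.imwrite("pics/s6z.png",cv2.resize(im[150:250,230:390],None,fx=5,fy=5,interpolation=2)[:,:,::-1])
E
```

```text
clock: 13.15
tool_pos: [561.7, 80.0, 26.9]
orientation: [-0.002, -0.041, 0.999, 0.0]
contact_force: [-7.8, -0.8, 12.6]
finger_gap: 24.2
clock: 13.78
tool_pos: [566.1, 80.4, 26.9]
orientation: [-0.006, -0.041, 0.999, 0.0]
contact_force: [-8.3, -0.2, 11.8]
finger_gap: 23.8
[-0.17212055  1.05456348 -0.01924848]
[566.05137356  80.37385115  26.86155708] 94.6928741838408
fix -59.62758702148292 0.30216687124879815
```

View pics/s6z.png

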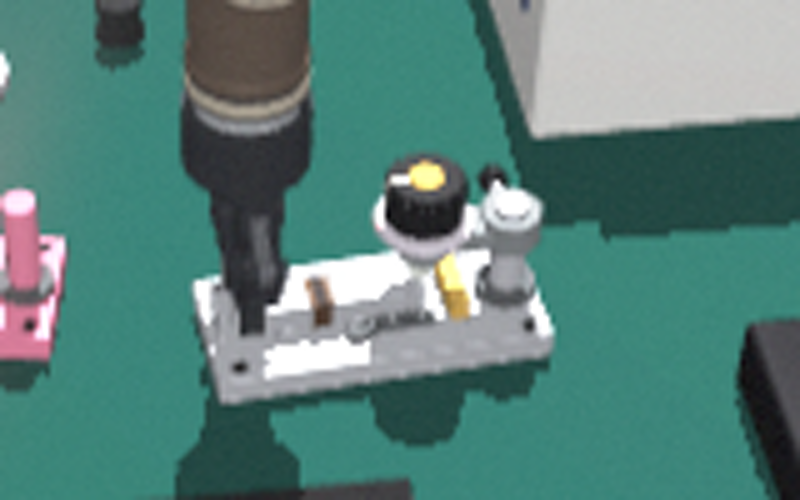

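```bash
python3 -m crank '[[[0,0,-0.0005],[0,0,0],0.015],[[0,0,-0.0005],[0,0,0],0.015]]'; python3 - <<'E'
from h import *
print(r.get_state()["moment"]); Rt,p=tool(); print(Rt.round(4),p)
E
```

```text
clock: 14.08
tool_pos: [566.0, 80.3, 27.0]
orientation: [-0.006, -0.041, 0.999, 0.0]
contact_force: [-0.1, 0.9, 1.2]
finger_gap: 24.3
[-0.01952056 -0.22985206 -0.06930977]
[[-9.966e-01 -8.190e-02 -1.180e-02]
 [-8.190e-02  9.966e-01 -3.000e-04]
 [ 1.180e-02  6.000e-04 -9.999e-01]] [566.0116453   80.32929691  27.00624493]
```

```bash
python3 -m crank '[[[-0.001,0,-0.0002],[0,-0.3,0],0.015],[[-0.003,0,-0.0002],[0,-0.3,0],0.015],[[-0.004,0,-0.0002],[0,-0.3,0],0.015],[[-0.004,0,-0.0002],[0,-0.3,0],0.015]]'; python3 - <<'E'
from h import *
print(r.get_state()["moment"]); Rt,p=tool(); print(Rt.round(4)[:,2],p)
E
```

```text
clock: 14.58
tool_pos: [567.7, 80.5, 26.9]
orientation: [-0.006, -0.041, 0.999, 0.0]
contact_force: [-6.1, -1.1, 6.0]
finger_gap: 24.2
[-0.145122    0.58015018  0.01557794]
[-1.200e-02 -4.000e-04 -9.999e-01] [567.70578588  80.46855779  26.87448185]
```

```bash
python3 -m crank '[[[-0.001,0,-0.0005],[0,-0.3,0],0.015],[[-0.003,0,-0.0007],[0,-0.3,0],0.015],[[-0.005,0,-0.0009],[0,-0.3,0],0.015],[[-0.006,0,-0.0009],[0,-0.3,0],0.015],[[-0.006,0,-0.0009],[0,-0.3,0],0.015]]'; python3 - <<'E'
from h import *
print(r.get_state()["moment"]); Rt,p=tool(); print(Rt.round(4)[:,2],p)
im,_=grab("side"); cv2.imwrite("pics/s7z.png",cv2.resize(im[180:230,270:370],None,fx=8,fy=8,interpolation=2)[:,:,::-1])
E
```

```text
clock: 15.2
tool_pos: [574.0, 81.0, 27.4]
orientation: [-0.003, -0.041, 0.999, 0.0]
contact_force: [-1.5, 0.5, -1.7]
finger_gap: 23.8
[-0.07028282  0.12590605 -0.00451644]
[-6.4e-03  1.0e-04 -1.0e+00] [573.9586379   80.97889419  27.4079356 ]
```

View pics/s7z.png

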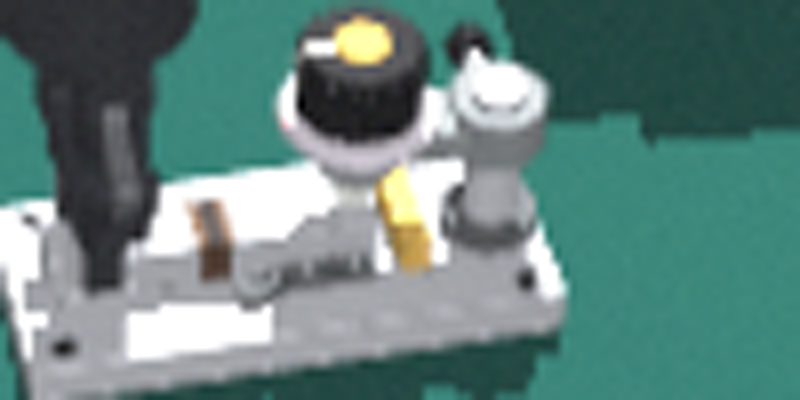

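```bash
python3 -m crank '[[[-0.001,0,-0.0002],[0,0,0],0.015],[[-0.002,0,-0.0002],[0,0,0],0.015],[[-0.003,0,-0.0003],[0,0,0],0.015],[[-0.004,0,-0.0003],[0,0,0],0.015],[[-0.004,0,-0.0003],[0,0,0],0.015]]'; python3 -m crank '[[[-0.0007,0,-0.0001],[0,0,0],0.015],[[-0.0015,0,-0.0002],[0,0,0],0.015],[[-0.0015,0,-0.0002],[0,0,0],0.015]]'; python3 - <<'E'
from h import *
print(r.get_state()["moment"]); Rt,p=tool(); print(Rt.round(4)[:,2],p)
E
```

```text
clock: 15.88
tool_pos: [578.2, 81.3, 27.7]
orientation: [-0.003, -0.041, 0.999, 0.0]
contact_force: [-0.4, -0.7, -3.0]
finger_gap: 24.2
clock: 16.25
tool_pos: [579.8, 81.5, 27.9]
orientation: [-0.003, -0.041, 0.999, 0.0]
contact_force: [-1.3, -1.3, -2.5]
finger_gap: 23.7
[-0.02263156  0.16763469 -0.01777087]
[-5.7e-03  2.0e-04 -1.0e+00] [579.80889509  81.4861133   27.90245878]
```

```bash
for i in 1 2; do python3 -m crank '[[[-0.0007,0,0.0001],[0,0,0],0.015],[[-0.001,0,0.0002],[0,0,0],0.015],[[-0.001,0,0.0002],[0,0,0],0.015]]'; done
```

```text
clock: 16.62
tool_pos: [579.9, 81.5, 27.4]
orientation: [-0.004, -0.041, 0.999, 0.0]
contact_force: [-4.4, -0.3, -0.7]
finger_gap: 24.0
clock: 17.0
tool_pos: [579.8, 81.5, 27.1]
orientation: [-0.005, -0.041, 0.999, 0.0]
contact_force: [-6.1, -0.6, 0.5]
finger_gap: 23.8
```

```bash
python3 -m crank '[[[-0.001,0,0],[0,0,0],0.015],[[-0.002,0,0],[0,0,0],0.015],[[-0.0025,0,0],[0,0,0],0.015],[[-0.0025,0,0],[0,0,0],0.015]]'; python3 - <<'E'
from h import *
im,_=grab("side"); a=cv2.resize(im[180:230,270:370],None,fx=8,fy=6,interpolation=2); im,_=grab("top"); b=cv2.resize(im[130:215,220:290],None,fx=3.5,fy=3.5,interpolation=2)
cv2.imwrite("pics/s8z.png",a[:,:,::-1]);cv2.imwrite("pics/t8z.png",b[:,:,::-1])
E
```

```text
clock: 17.5
tool_pos: [579.8, 81.5, 26.9]
orientation: [-0.008, -0.041, 0.999, -0.0]
contact_force: [-8.8, -1.7, 4.5]
finger_gap: 24.0
```

View pics/s8z.png

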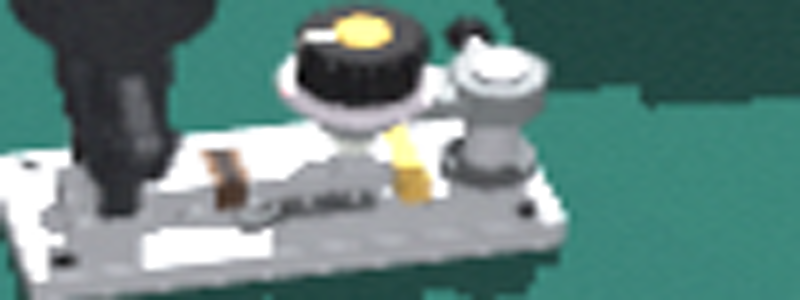

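```bash
python3 -m crank '[[[-0.0005,0,0],[0,0,0],0.035],[[-0.0005,0,0],[0,0,0],0.05],[[0,0,0],[0,0,0],0.06],[[0,0,-0.03],[0,0,0],0.06],[[0.02,0,-0.08],[0,0,0],0.085],[[0.03,0,-0.14],[0,0,0],0.085],[[0.03,0,-0.19],[0,0,0],0.085],[[0.03,0,-0.19],[0,0,0],0.085]]'; python3 - <<'E'
from h import *
import pickle
im,C=grab("wrist","w9.png"); print(tool()); pickle.dump(C,open("c9.pkl","wb"))
cv2.imwrite("pics/w9z.png",cv2.resize(im[120:340,180:380],None,fx=3,fy=2.7,interpolation=2)[:,:,::-1])
im,_=grab("side"); cv2.imwrite("pics/s9z.png",cv2.resize(im[170:240,250:370],None,fx=6.5,fy=6.5,interpolation=2)[:,:,::-1])
E
```

```text
clock: 18.6
tool_pos: [557.5, 79.5, 223.8]
orientation: [-0.001, -0.041, 0.999, 0.0]
contact_force: [1.0, 0.1, -0.9]
finger_gap: 85.2
(array([[-9.96577118e-01, -8.22697165e-02, -8.10814345e-03],
       [-8.22703713e-02,  9.96610015e-01, -2.53316332e-04],
       [ 8.10149723e-03,  4.14610712e-04, -9.99967096e-01]]), array([555.34004517,  79.3571527 , 220.6506972 ]))
```

View pics/w9z.png

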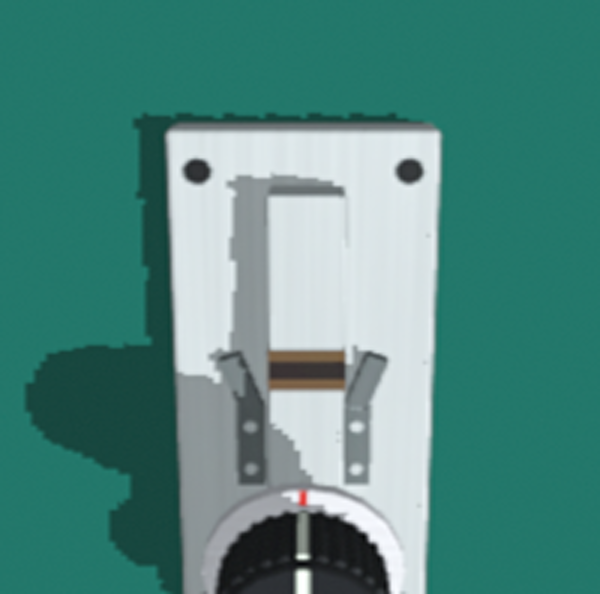

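View pics/s9z.png

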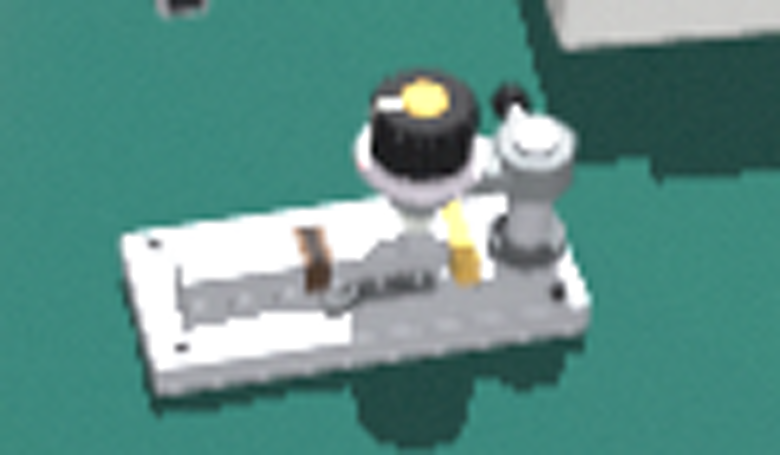

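```bash
python3 - <<'E'
from h import *
import pickle
C=pickle.load(open("c9.pkl","rb")); a=np.radians(4.74)
def fx(u,v,z):
    p=unproj(C,(180+u/3,120+v/2.7),z); d=p[:2]-[625.5,85]; return round(np.cos(a)*d[0]+np.sin(a)*d[1],1),round(-np.sin(a)*d[0]+np.cos(a)*d[1],1)
print("plate edge",fx(167,132,20),fx(441,130,20))
print("coupon rear",fx(270,192,40),fx(344,191,40),"seam",fx(307,370,40),"seam edges",fx(268,370,40),fx(346,370,40))
print("collar mark",[ (z,fx(303,497,z)) for z in (88,92)],"knob rim",[(z,fx(303,565,z)) for z in (119.5,122,124.5)])
print(tool()[1],r.get_state()["joint_pos"])
im,C=grab("top"); 
for z in(120,122,124):
  d=unproj(C,(247.2,148),z); print(z,d)
cv2.imwrite("pics/t9z.png",cv2.resize(im[125:215,215:290],None,fx=6.5,fy=6.5,interpolation=2)[:,:,::-1])
E
```

```text
plate edge (np.float64(-84.2), np.float64(-44.8)) (np.float64(-85.0), np.float64(44.4))
coupon rear (np.float64(-66.4), np.float64(-10.8)) (np.float64(-66.7), np.float64(12.3)) seam (np.float64(-0.0), np.float64(0.8)) seam edges (np.float64(-0.0), np.float64(-12.1)) (np.float64(-0.0), np.float64(13.6))
collar mark [(88, (np.float64(24.1), np.float64(-0.5))), (92, (np.float64(21.8), np.float64(-0.5)))] knob rim [(119.5, (np.float64(28.2), np.float64(-0.5))), (122, (np.float64(26.5), np.float64(-0.5))), (124.5, (np.float64(24.8), np.float64(-0.5)))]
[553.55717259  79.21990902 218.28348545] [ 6.41189532e-02  2.03343676e-01  1.79328442e+00  3.02511807e-04
  1.15808828e+00 -1.58911874e+00]
120 [684.79365094  89.02291326 120.        ]
122 [684.0935463   88.87892674 122.        ]
124 [683.39344165  88.73494022 124.        ]
```

View pics/t9z.png

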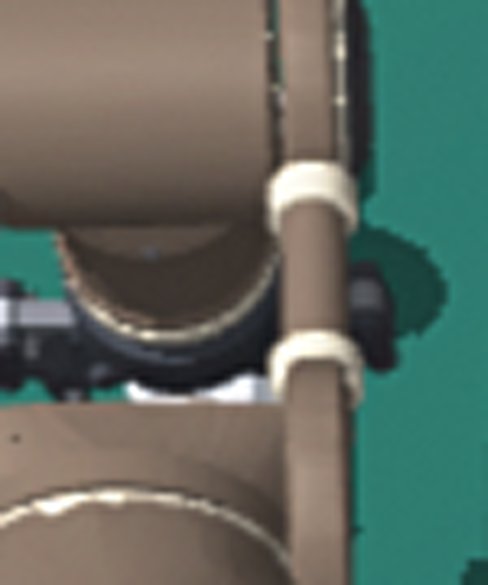

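```bash
python3 - <<'E'
from h import *
C=cam("side"); a=np.radians(4.74)
def W(x,y,z): return [625.5+x*np.cos(a)-y*np.sin(a),85+x*np.sin(a)+y*np.cos(a),z]
def z9(x,y,z): return ((proj(C,W(x,y,z))-[250,170])*6.5).round(0)
for q in [(105,0,92),(105,0,100),(105,0,110),(50,0,122),(50,0,126),(50,-25,122),(25,0,122),(75,0,122),(105,25,90),(105,30,90),(125,-45,20)]: print(q,z9(*q))
E
```

```text
(105, 0, 92) [531. 130.]
(105, 0, 100) [532. 117.]
(105, 0, 110) [534. 101.]
(50, 0, 122) [419.  97.]
(50, 0, 126) [420.  91.]
(50, -25, 122) [433. 134.]
(25, 0, 122) [366. 105.]
(75, 0, 122) [472.  90.]
(105, 25, 90) [516.  98.]
(105, 30, 90) [513.  91.]
(125, -45, 20) [586. 300.]
```

```bash
python3 -m crank '[[[-0.03,0,0],[0,0,-8],0.07],[[-0.07,0,0],[0,0,-16],0.07],[[-0.1,0,0],[0,0,-24],0.07],[[-0.123,0,0],[0,0,-33],0.07],[[-0.123,0,0],[0,0,-33],0.07],[[-0.123,0,0],[0,0,-33],0.07]]'; python3 - <<'E'
from h import *
Rt,p=tool(); print(Rt.round(4)); print(p, r.get_state()["joint_pos"].round(3))
print("shift to",(Rt.T@(np.array([676,89.2,135])-p)).round(1))
im,C=grab("wrist","w10.png");im,_=grab("side"); cv2.imwrite("pics/s10z.png",cv2.resize(im[100:240,230:390],None,fx=5,fy=4.2,interpolation=2)[:,:,::-1])
E
```

```text
clock: 19.5
tool_pos: [673.3, 89.1, 212.5]
orientation: [-0.01, -0.322, 0.947, 0.003]
contact_force: [-0.1, -0.8, 0.7]
finger_gap: 69.5
[[-0.7921 -0.6101 -0.0207]
 [-0.6102  0.7922 -0.0011]
 [ 0.0171  0.0117 -0.9998]]
[673.32996113  89.13070693 212.5428618 ] [ 0.067  0.439  1.493  0.     1.229 -2.16 ]
shift to [-3.5 -2.5 77.5]
```

View pics/w10.png

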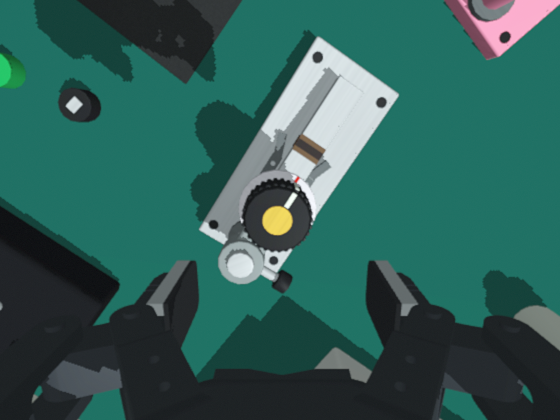

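View pics/s10z.png

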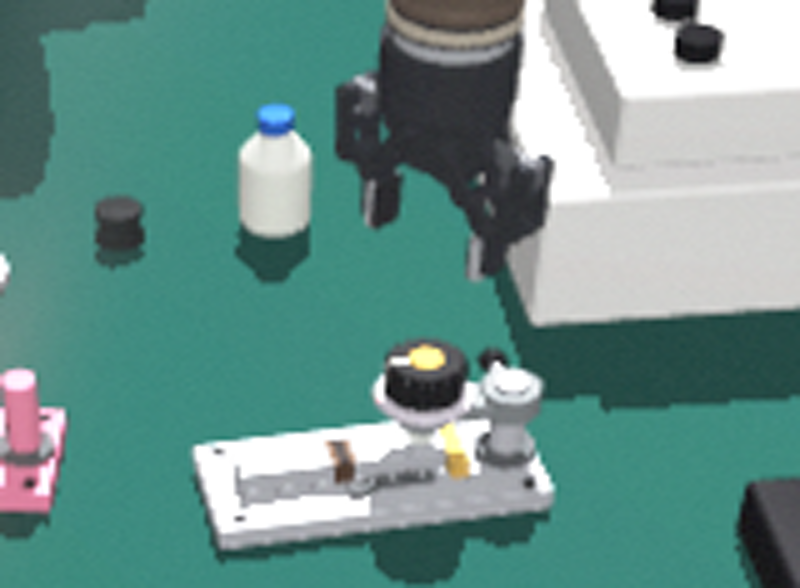

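```bash
python3 - <<'E'
from h import *
T=tool(); im=imaging.read_camera("wrist"); C=cam("wrist",T); a=np.radians(4.74)
im=im.astype(int); m=(im[...,0]>180)&(im[...,1]>140)&(im[...,2]<120); ys,xs=np.where(m); print(len(xs),xs.mean(),ys.mean(),xs.min(),xs.max(),ys.min(),ys.max())
for z in (121,123,125):
    p=unproj(C,(xs.mean(),ys.mean()),z); d=p[:2]-[625.5,85]; print(z,p.round(1),np.cos(a)*d[0]+np.sin(a)*d[1],-np.sin(a)*d[0]+np.cos(a)*d[1])
# z from knob dia: 
cv2.imwrite("pics/w11z.png",cv2.resize(im[150:300,190:340].astype(np.uint8),None,fx=4,fy=4,interpolation=2)[:,:,::-1])
Rt,p=T; print(p,Rt.round(4)); 
E
```

```text
664 277.24548192771084 219.15361445783134 263 292 205 233
121 [675.5  88.5 121. ] 50.10957107375718 -0.6796778814772546
123 [675.   88.1 123. ] 49.630667927424206 -0.9834031282231277
125 [674.6  87.8 125. ] 49.151764781091224 -1.2871283749689861
[673.65503927  89.20891931 213.72856351] [[-7.916e-01 -6.107e-01 -1.870e-02]
 [-6.108e-01  7.918e-01 -9.000e-04]
 [ 1.540e-02  1.070e-02 -9.998e-01]]
```

View pics/w11z.png

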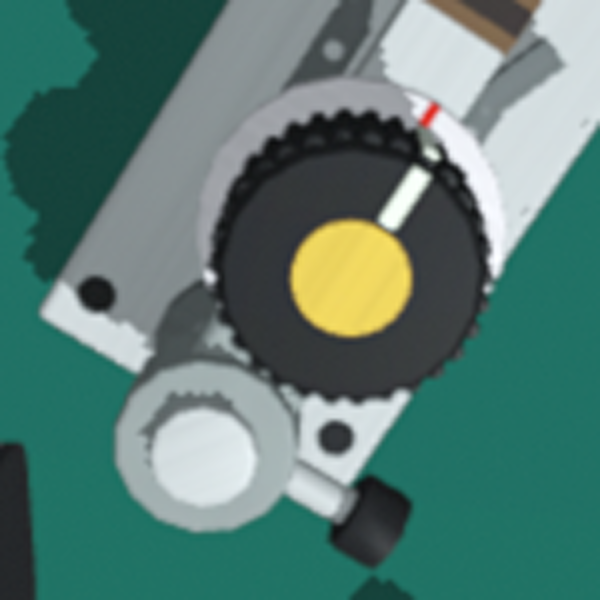

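```bash
python3 -m crank '[[[-0.002,-0.001,0.03],[0.6,-0.9,0],0.072],[[-0.002,-0.001,0.06],[0.6,-0.9,0],0.072],[[-0.002,-0.001,0.06],[0.6,-0.9,0],0.072]]'; python3 - <<'E'
from h import *
Rt,p=tool(); print(Rt.round(4)[:,2]); print(p, r.get_state()["joint_pos"].round(3),r.get_state()["moment"])
print("shift to",(Rt.T@(np.array([675.2,88.7,100])-p)).round(1))
d=Rt.T@[0,0,-1]; print("tilt",np.degrees(np.cross([0,0,1],d)))
E
```

```text
clock: 20.02
tool_pos: [671.8, 89.4, 151.2]
orientation: [-0.003, -0.323, 0.947, 0.001]
contact_force: [-0.7, 1.0, 0.2]
finger_gap: 72.1
[-0.0059 -0.     -1.    ]
[671.8392303   89.41207703 151.18974172] [ 0.068  0.488  1.554  0.     1.105 -2.16 ] [ 0.01417493 -0.04705192 -0.01712325]
shift to [-2.5 -2.8 51.2]
tilt [ 0.20402572 -0.26904969  0.        ]
```

```bash
python3 -m crank '[[[-0.0025,-0.0028,0.012],[0.2,-0.3,0],0.072],[[-0.0025,-0.0028,0.024],[0.2,-0.3,0],0.072],[[-0.0025,-0.0028,0.036],[0.2,-0.3,0],0.072],[[-0.0025,-0.0028,0.046],[0.2,-0.3,0],0.072],[[-0.0025,-0.0028,0.05],[0.2,-0.3,0],0.072],[[-0.0025,-0.0028,0.05],[0.2,-0.3,0],0.072]]'; python3 - <<'E'
from h import *
Rt,p=tool(); print(Rt.round(4)[:,2]); print(p, r.get_state()["joint_pos"].round(3),r.get_state()["moment"])
print("shift to",(Rt.T@(np.array([675.2,88.7,100])-p)).round(1))
im,_=grab("side"); cv2.imwrite("pics/s12z.png",cv2.resize(im[130:240,250:380],None,fx=6,fy=5.3,interpolation=2)[:,:,::-1])
E
```

```text
clock: 20.78
tool_pos: [675.0, 88.7, 100.7]
orientation: [-0.0, -0.323, 0.947, 0.0]
contact_force: [-1.5, 0.6, -0.2]
finger_gap: 72.2
[-3.e-04  3.e-04 -1.e+00]
[675.02329183  88.73019469 100.70641166] [ 0.067  0.548  1.577  0.     1.018 -2.161] [-0.00476436  0.0279963   0.04340009]
shift to [-0.1 -0.1  0.7]
```

View pics/s12z.png

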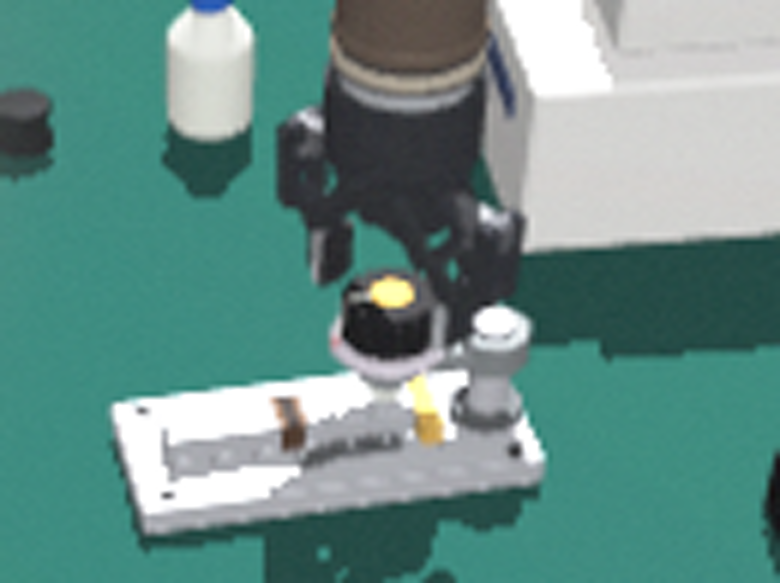

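```bash
python3 -m crank '[[[0,0,0.001],[0,0,0],0.06],[[0,0,0.001],[0,0,0],0.052],[[0,0,0.001],[0,0,0],0.045],[[0,0,0.001],[0,0,0],0.045],[[0,0,0.001],[0,0,0],0.04],[[0,0,0.001],[0,0,0],0.04]]' 45; python3 - <<'E'
from h import *
s=r.get_state(); Rt,p=tool(); print(p,s["moment"],s["joint_pos"][5], Rt.T@s["contact_force"])
E
```

```text
clock: 21.58
tool_pos: [676.1, 88.3, 101.1]
orientation: [0.001, -0.323, 0.947, -0.0]
contact_force: [-0.2, -1.5, 5.1]
finger_gap: 48.3
[676.06475498  88.34541162 101.08954208] [-0.37773832  0.03331498  0.06526432] -2.1613854443961187 [ 1.07959717 -1.10236077 -5.12053344]
```

```bash
python3 -m crank '[[[0,0,0],[0,0,8],0.04],[[0,0,0],[0,0,16],0.04],[[0,0,0],[0,0,24],0.04],[[0,0,0],[0,0,32],0.04],[[0,0,0],[0,0,40],0.04],[[0,0,0],[0,0,40],0.04]]'; cat > q.py <<'E'
from h import *
s=r.get_state(); Rt,p=tool(); print("M",s["moment"].round(3),"j6deg",np.degrees(s["joint_pos"][5]).round(1),"tau6",s["tau"][5].round(3), "toolang",np.degrees(np.arctan2(Rt[1,1],Rt[0,1])).round(1),"tilt",Rt[:2,2].round(4))
E
python3 q.py
```

```text
clock: 22.32
tool_pos: [676.1, 88.3, 101.2]
orientation: [0.001, 0.02, 1.0, -0.0]
contact_force: [-0.3, -1.9, 3.5]
finger_gap: 48.5
M [-0.333  0.069  0.051] j6deg -83.9 tau6 0.234 toolang 87.7 tilt [ 0.002  -0.0002]
```

```bash
python3 -m crank '[[[0,0,0],[0,0,8],0.04],[[0,0,0],[0,0,16],0.04],[[0,0,0],[0,0,24],0.04],[[0,0,0],[0,0,32],0.04]]'; python3 q.py;python3 - <<'E'
from h import *
im,C=grab("wrist","w13.png"); im,_=grab("side"); cv2.imwrite("pics/s13z.png",cv2.resize(im[130:240,250:380],None,fx=6,fy=5.3,interpolation=2)[:,:,::-1])
E
```

```text
clock: 22.82
tool_pos: [676.0, 88.3, 101.2]
orientation: [0.001, 0.295, 0.955, 0.0]
contact_force: [-0.3, -1.5, 4.3]
finger_gap: 48.5
M [-0.266  0.062  0.222] j6deg -51.8 tau6 -0.534 toolang 55.7 tilt [ 0.0019 -0.0005]
```

View pics/w13.png

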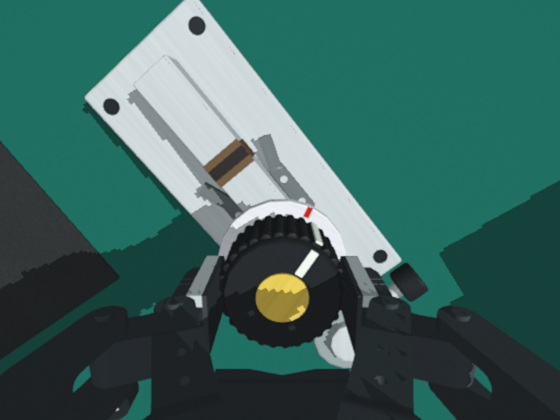

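View pics/s13z.png

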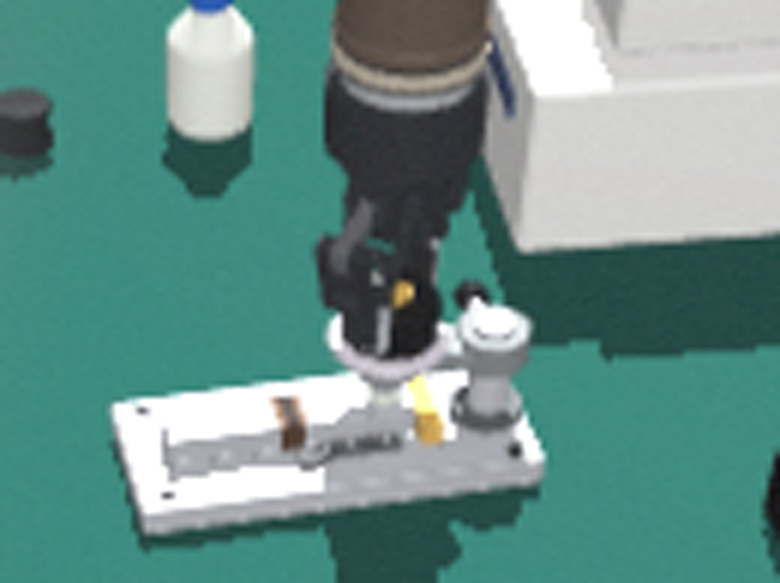

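```bash
for i in 1; do python3 -m crank '[[[0,0,0],[0,0,6],0.04],[[0,0,0],[0,0,12],0.04],[[0,0,0],[0,0,18],0.04]]'; python3 q.py; done; python3 -m crank '[[[0,0,0],[0,0,6],0.04],[[0,0,0],[0,0,12],0.04]]'; python3 q.py
```

```text
clock: 23.3
tool_pos: [676.0, 88.3, 101.2]
orientation: [0.001, 0.439, 0.899, 0.0]
contact_force: [-0.8, -1.9, 3.9]
finger_gap: 48.4
M [-0.269  0.101  0.15 ] j6deg -34.1 tau6 -0.351 toolang 37.9 tilt [ 0.0019 -0.0004]
clock: 23.55
tool_pos: [676.0, 88.3, 101.2]
orientation: [0.001, 0.53, 0.848, 0.0]
contact_force: [-0.3, -1.8, 3.9]
finger_gap: 48.6
M [-0.272  0.053  0.242] j6deg -22.2 tau6 -0.353 toolang 26.0 tilt [ 0.0019 -0.0005]
```

```bash
python3 -m crank '[[[0,0,0],[0,0,6],0.04],[[0,0,0],[0,0,12],0.04]]' | tail -2; python3 q.py;  python3 -m crank '[[[0,0,0],[0,0,6],0.04],[[0,0,0],[0,0,10],0.04]]' | tail -2; python3 q.py
```

```text
contact_force: [-0.7, -0.8, 2.7]
finger_gap: 48.2
M [-0.22   0.088  0.257] j6deg -10.3 tau6 -0.353 toolang 14.1 tilt [ 0.0019 -0.0006]
contact_force: [-0.1, -1.5, 2.9]
finger_gap: 48.5
M [-0.223  0.042  0.169] j6deg -0.4 tau6 -0.128 toolang 4.3 tilt [ 0.0019 -0.0008]
```

```bash
python3 -m crank '[[[0,0,0],[0,0,5],0.04],[[0,0,0],[0,0,10],0.04]]' | tail -2; python3 q.py
```

```text
contact_force: [-1.2, -1.0, 3.0]
finger_gap: 48.9
M [-0.292  0.     0.227] j6deg 9.5 tau6 -0.263 toolang -5.6 tilt [ 0.0019 -0.0009]
```

```bash
python3 -m crank '[[[0,0,0],[0,0,5],0.04],[[0,0,0],[0,0,10],0.04]]' | tail -2; python3 q.py
```

```text
contact_force: [-0.9, -1.4, 4.1]
finger_gap: 48.3
M [-0.29   0.045  0.176] j6deg 19.4 tau6 -0.262 toolang -15.5 tilt [ 0.0019 -0.001 ]
```

```bash
python3 -m crank '[[[0,0,0],[0,0,5],0.04],[[0,0,0],[0,0,10],0.04]]' | tail -2; python3 q.py
```

```text
contact_force: [-0.8, -2.0, 3.1]
finger_gap: 48.3
M [-0.297  0.009  0.251] j6deg 29.2 tau6 -0.179 toolang -25.4 tilt [ 0.002  -0.0012]
```

```bash
python3 -m crank '[[[0,0,0],[0,0,5],0.04],[[0,0,0],[0,0,10],0.04]]' | tail -2; python3 q.py
```

```text
contact_force: [-0.5, -1.4, 3.9]
finger_gap: 49.1
M [-0.283  0.088  0.376] j6deg 39.1 tau6 -0.095 toolang -35.2 tilt [ 0.002  -0.0014]
```

```bash
python3 -m crank '[[[0,0,0],[0,0,5],0.04],[[0,0,0],[0,0,10],0.04]]' | tail -2; python3 q.py
python3 - <<'E'
from h import *
im,C=grab("wrist","w14.png")
E
```

```text
contact_force: [0.2, -3.4, 3.8]
finger_gap: 48.6
M [-0.391  0.09  -0.037] j6deg 49.0 tau6 -0.481 toolang -45.1 tilt [ 0.0021 -0.0017]
```

View pics/w14.png

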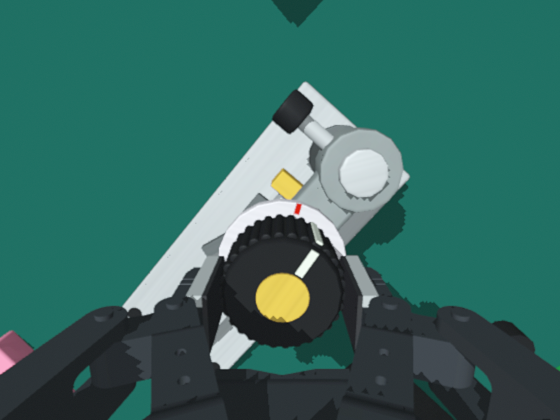

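```bash
cat > marks.py <<'E'
from h import *
import sys
T=tool(); im=imaging.read_camera("wrist"); C=cam("wrist",T); i=im.astype(int)
ax=np.array([675.2,88.6])
m=((i[...,0]>150)&(i[...,1]<90)&(i[...,2]<90)).astype(np.uint8); n,l,st,ce=cv2.connectedComponentsWithStats(m)
pr=proj(C,[*ax,91]); 
for k in range(1,n):
    if st[k,4]>8 and np.hypot(*(ce[k]-pr))<110:
        p=unproj(C,ce[k],91); d=p[:2]-ax; print("red",ce[k].round(1),st[k,4],"rad",np.hypot(*d).round(1),"ang",np.degrees(np.arctan2(d[1],d[0])).round(1))
m=((i.min(2)>185)).astype(np.uint8); n,l,st,ce=cv2.connectedComponentsWithStats(m)
for k in range(1,n):
    p=unproj(C,ce[k],122.5); d=p[:2]-ax
    if 15<st[k,4]<600 and 8<np.hypot(*d)<25: print("white",ce[k].round(1),st[k,4],"rad",np.hypot(*d).round(1),"ang",np.degrees(np.arctan2(d[1],d[0])).round(1))
if len(sys.argv)>1: cv2.imwrite("pics/"+sys.argv[1],im[:,:,::-1])
E
python3 marks.py; python3 q.py
```

```text
red [295.7 208.1] 38 rad 26.9 ang 30.9
white [306.5 263.4] 251 rad 16.3 ang 10.1
white [222.5 317.5] 25 rad 24.3 ang 156.4
M [-0.347 -0.046 -0.074] j6deg 48.9 tau6 0.19 toolang -45.0 tilt [ 0.0022 -0.0015]
```

```bash
python3 - <<'E'
from h import *
C=cam("wrist",tool()); ax=np.array([675.2,88.6])
for z in (89,91,93):
  print(z,[np.degrees(np.arctan2(*(unproj(C,q,z)[:2]-ax)[::-1])).round(1) for q in [(308,212),(295.7,208.1)]])
E
python3 marks.py m1.png; python3 q.py
```

```text
89 [np.float64(18.1), np.float64(30.7)]
91 [np.float64(18.9), np.float64(31.2)]
93 [np.float64(19.7), np.float64(31.6)]
red [292.8 207.4] 41 rad 27.0 ang 34.0
white [306.5 263.6] 248 rad 16.3 ang 10.4
white [222.4 317.4] 20 rad 24.2 ang 156.3
M [-0.402  0.007 -0.089] j6deg 48.9 tau6 -0.009 toolang -45.0 tilt [ 0.0022 -0.0014]
```

```bash
python3 -m crank '[[[0,0,0],[0,0,5],0.04],[[0,0,0],[0,0,10],0.04]]' | tail -2; python3 q.py; python3 marks.py
```

```text
contact_force: [-0.6, -2.6, 5.2]
finger_gap: 48.4
M [-0.39   0.069  0.157] j6deg 58.8 tau6 -0.271 toolang -54.9 tilt [ 0.0022 -0.0013]
red [281.5 206.5] 40 rad 27.0 ang 34.8
white [306.5 263.8] 247 rad 16.3 ang 0.5
```

```bash
python3 -m crank '[[[0,0,0],[0,0,4],0.04],[[0,0,0],[0,0,7],0.04]]' | tail -2; python3 q.py; python3 marks.py
```

```text
contact_force: [-1.0, -0.9, 4.1]
finger_gap: 48.5
M [-0.303  0.055  0.315] j6deg 65.7 tau6 0.097 toolang -61.8 tilt [ 0.0022 -0.0016]
red [276.2 206.9] 37 rad 26.9 ang 32.9
white [306.7 263.6] 249 rad 16.5 ang -6.4
```

```bash
python3 -m crank '[[[0,0,0],[0,0,0],0.05],[[0,0,0],[0,0,0],0.06],[[0,0,0],[0,0,0],0.072],[[0,0,0],[0,0,0],0.072],[[0,0,-0.02],[0,0,0],0.072],[[0,0,-0.05],[0,0,0],0.072],[[0,0,-0.09],[0,0,0],0.072],[[0,0,-0.1],[0,0,0],0.072]]'; python3 q.py; python3 marks.py m2.png
```

```text
clock: 27.05
tool_pos: [678.6, 88.9, 206.8]
orientation: [0.002, 0.97, 0.243, 0.005]
contact_force: [0.5, 0.1, 0.7]
finger_gap: 71.6
M [-0.015 -0.03   0.06 ] j6deg 65.8 tau6 -0.0 toolang -61.9 tilt [ 0.011  -0.0009]
red [276.4 175.2] 9 rad 26.9 ang 32.8
white [291.1 201.5] 85 rad 16.3 ang 0.2
```

View pics/m2.png

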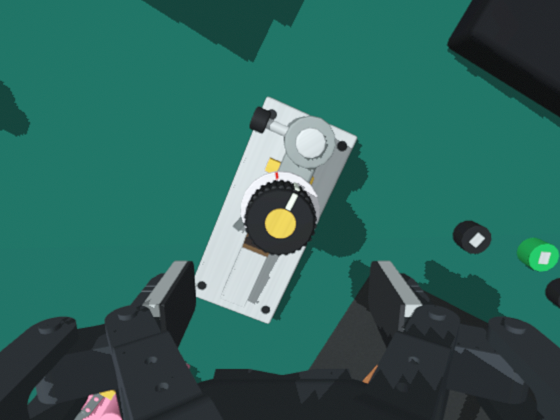

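```bash
python3 -m crank '[[[0,0,-0.02],[0,0,0],0.085],[[0,0,-0.03],[0,0,0],0.085],[[0,0,-0.03],[0,0,0],0.085]]'; python3 marks.py m3.png; python3 - <<'E'
from h import *
im,_=grab("side","side_end.png"); cv2.imwrite("pics/s15z.png",cv2.resize(im[165:240,260:380],None,fx=6.5,fy=6.5,interpolation=2)[:,:,::-1])
a=np.radians(4.74); C=cam("side")
# seam position check: predicted seam centre px
p=[625.5,85,40]; print("pred seam",((proj(C,p)-[260,165])*6.5).round())
im,_=grab("top","top_end.png")
E
```

```text
clock: 27.48
tool_pos: [678.5, 88.9, 237.3]
orientation: [0.002, 0.97, 0.243, 0.006]
contact_force: [-0.6, 0.6, -0.2]
finger_gap: 84.6
white [289.8 191.9] 68 rad 16.4 ang 0.5
pred seam [243. 273.]
```

View pics/s15z.png

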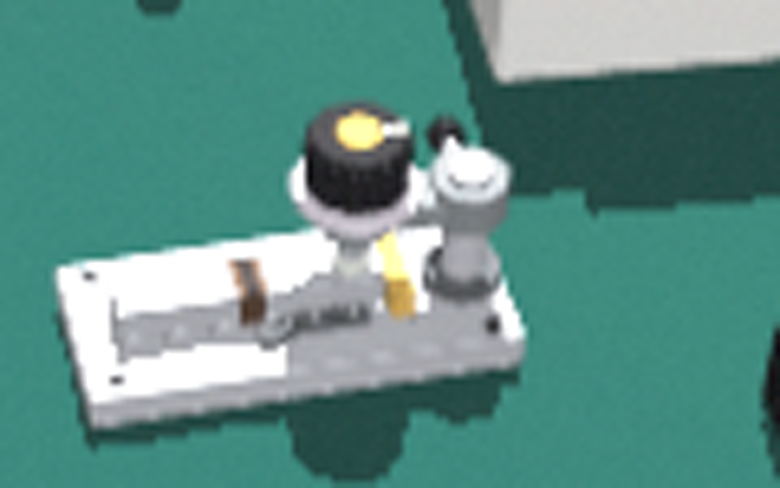

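View pics/side_end.png

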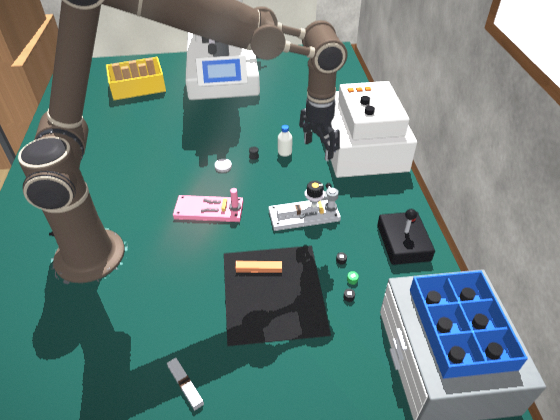

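```bash
python3 - <<'E'
from cell import job_done
print(job_done())
E
```

```text
the job is handed in; nothing more can be done
None
```

The seamed coupon is loaded against the brass stop and clamped with one click of the ratchet knob. I handed the job in at about 27.6 s, with the gripper open and clear above the fixture.

- **Loading:** I slid the coupon flat along the base between the rails, regripping it once nearer its rear end. At the stop the push was about 6 to 9 N. The highest push seen in the readings while sliding was 8.3 N, with up to about 13 N pressing down. After I let go, the wrist picture put the weld seam at fixture x of about 0 mm, the loaded position.
- **Clamping:** I turned the knob clockwise about 190 degrees. The torque rose to about 0.38 N m, then fell below zero at the click. I turned on about 17 degrees, to 0.315 N m, to seat it again and then let go. The collar sprang back a few degrees just after the click, but the extra turn tightened it by about 2 degrees.
- **Last checks:**
  - The angle between the white and red lines after release was about 33 degrees, which is one click.
  - The collar did not move when I let go.
  - The coupon's rear end sits at the same pixel column in the side picture as before clamping.
  - The copper bar, mounts, bottle, loupe and disc look where they were.
- **Gaps:**
  - In the very last wrist picture the red line was not detected, so the 33 degrees comes from the picture just before it.
  - I judged the foot's contact from the knob torque and the side view, not by pulling on the coupon.
  - An estimate from the arm's position put the coupon about 1 mm short of the stop, but the camera reading and the contact force did not bear that out.

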